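# Cap the thinner tin and stack it away

### The arm

A 6-joint arm with a two-finger parallel gripper is mounted at the origin on the work surface. World frame = base frame: x ahead of the robot, y to its left, z up, the work surface at z = 0. Lengths are in m, angles in rad, forces in N, time in s.
With the tool pointing down it reaches from about 0.375 to 0.9 m from the base axis. Payload 3.1 kg.
Tool frame: the origin (TCP) lies on the centre line of the jaws, within the pads' length; the fingertips stand 17 mm ahead of it and the grasp point (between the pads) lies 2 mm behind it; x points along the fingers, y is the direction in which the jaws open and shut, and the axes are right-handed (so a half turn about x gives the same grasp; the last joint's range is limited). The gripper opens to 85 mm and grips with 20 to 120 N. Pads are 22 mm wide; open, the fingers measure 114 mm over their backs; the gripper's body (76 mm by 85 mm) begins 54 mm behind the grasp point. The pads swing forward as they close: fully open they stand 13 mm farther back than shut.
Start: joints at [-0.178, 0.527, 1.433, -0, 1.181, -0.178], TCP at [0.625, 0, 0.248] pointing down, gripper open.
Joint ranges: [-3.08, 3.08], [-0.75, 2.2], [0.22, 2.44], [-1.43, 4.57], [0, 2.65], [-2.85, 2.85]. Speed limits (rad/s): [2.79, 2.79, 3.14, 3.14, 3.14, 3.14].

### API

Orientations are given as a unit quaternion [x, y, z, w].
In Python, from station import sensors, imaging, order, finder gives the robot as it stands.
- The arm moves only by the tool apply_moves, never from a script. Its argument "moves" is a list of rows, each an object of numbers: "x", "y", "z": the shift along the tool's x, y, z in m; "ax", "ay", "az": the turn, a rotation vector about the tool's x, y, z in degrees. A call has 1 to 10 rows; each row shifts and turns the pose as measured when the row begins, along the tool's axes as they then stand; what a row does not reach is not made up. A row lasts 1/12 s, in which the tool goes at most 41.7 mm and 7.16 degrees, less where a joint would pass 70% of its speed; a pose out of reach is approached as far as the arm can. A call is refused whole if a number of a shift passes 0.0417 or a number of a turn 7.16, either way. A call with a gripper value outside its range is refused whole. "fingers" is the closure, from -1 (fully open) to 1 (shut), so that 0 is half open, set as the call begins (left out, the last holds). The fingers move at their own pace and stop on an object; "squeeze" is the grip in N (left out, the last holds). Time passes only in rows, so rows that do not move let the fingers close. It gives the time, the measured TCP pose, the force and the opening at its end, in the units of the state.
- sensors.sense(): the state, without advancing time (a new reading comes with each control period).
- imaging.snapshot(name): name is "scene" or "side" or "wrist"; returns the picture (420x560x3 uint8, red, green, blue); there is no depth.
- imaging.camera_info(name): a dict with "intrinsics" (3x3 intrinsics, pixels), "world_from_camera" (4x4, takes a point from camera to world coordinates); the wrist camera has in their place "T_tool_cam" (4x4, takes a point from camera to tool coordinates, whose origin is the TCP and whose axes are the tool frame's). Camera axes: x right, y down, z forward; pixel columns grow to the right and rows downward; lengths in m; the calibration is good to about 2 mm. A picture is of the moment at which its call begins: read the wrist's pose just before it. camera_info takes no time and is no camera call.
- order.sign_off(): hands the job in, once; it reports no verdict.
Trained networks look in the newest picture that a camera, given by its name, has taken for a name from the list of things; names that differ only in an ending like _2 or _b are one class to them, and where a whole thing is asked for, a point or a joint stands for the part that bears it (a point fixed in the world has none). Each returns a list of dicts, best first, with "p" (0 to 1); they miss things now and then, are a little off and sometimes report something else, mostly with a low value. They report only what shows in the picture. A call takes as long as a camera call. They do not tell look-alikes from the thing itself.
- finder.recognise(thing, camera): "at" ([x, y, z] in m, in world coordinates, good to about 4 mm: the middle of the surface that is visible of it).
- finder.cut_out(thing, camera): "pixels" (420x560 bool, what is visible of it).
- finder.mark_of(thing, camera): "at" ([x, y, z] in m, in world coordinates, good to about 4 mm: a listed point, or the origin of a listed thing).
The state is a dict: "t": time; "q": joint angles; "qd": joint speeds; "tau": joint torques, N m; "tcp_pos": TCP position; "tool_rot": TCP orientation; "force": force on the tool from outside, world axes, zero at the start; "ft_torque": the same for the moment, N m; "finger_gap": opening from 0.0 (shut) to 1.0 (fully open).
Only numpy, scipy, OpenCV 4.12 (cv2) and the standard library are available. Lean on these libraries where they do the work, as an engineer would, in place of code of your own. Each camera call takes 0.05 s, during which the arm holds its last target. There are 200 camera calls.

### The job

The blue tin in the sloping pouring cradle was left with its red captive cap loose: while it still sits in the cradle, screw the cap clockwise fully home. Then lift the tin out and set it down gently, upright and squarely on top of the column of two green tins, edges in line, without shifting the column. Leave everything else on the bench where it is.

Things in the scene. Friction and masses are not known exactly. Their poses are not given: they have to be found in the camera images.
- tin: loose blue rectangular tin with a pale label and a red screw cap, about 0.37 kg; 84 (its x) by 56 (its y) by 70 mm (its z, without the cap). Origin: centre of its underside; z points out through its top. It starts leaning 30 degrees in the cradle, its top leaning towards the cradle's front (-x, the robot's side)
- cap (a joint): the red screw cap's turn about the tin's z axis, rad: 0 = screwed fully home (a hard stop), grows up to 2.6 as it is unscrewed (anticlockwise seen from the cap's top). It starts between 1.3 and 2.3, stays where it is left, and never comes off or rises. At 0 the white stripe on the cap lines up with the white mark on the tin's top, on its +x side
- cap_top (a point): centre of the cap's top. The cap is a ribbed red cylinder 39 to 41 mm across, from 3 to 26 mm above the tin's top, in the middle of it; so cap_top lies 96 mm along z from the tin's origin. Its z is the axis of the cap, its x runs along the white stripe
- cradle: pouring cradle fixed to the bench: wooden foot 140 (x) by 96 (y) mm with a steel bed sloping 30 degrees (its +x end is high), a toe ledge 26 high at its low -x end, and cheeks 12 high along both sides with about 2.5 mm play each side of the tin; the high end is open. Origin: centre of the foot's underside
- seat (a point): point on the cradle's bed, 52 mm above the bench, where the centre of the tin's underside rests (axes are the cradle's, not tilted)
- lower_tin: lower tin of the column: loose, closed, flat-lidded green tin with bright lid rim, 0.6 kg, 84 (x) by 56 (y) by 45 mm high, standing on the bench. Origin: centre of its underside
- upper_tin: the same kind of green tin, standing squarely on lower_tin. Origin: centre of its underside
- stack_top (a point): centre of the upper green tin's flat top, 90 mm above the bench: the blue tin's underside goes here; axes are the upper tin's
- amber_bottle: bystander: amber bottle with black cap, 60 mm across, 160 tall; origin: centre of its underside
- spatula: bystander: spatula lying on the bench, about 170 long, handle along its -x
- paint_can: bystander: grey round can, 76 across, 100 tall; origin: centre of underside
- glass_jar: bystander: clear jar with green lid, 60 across, 80 tall; origin: centre of underside
- tub: bystander: open white plastic tub, 90 across, 75 tall; origin: centre of underside
- brush: bystander: brush lying on the bench, about 180 long, handle along its -x
There are look-alikes about, which are no part of the job. What is shaped like the cradle but turquoise is not meant. Leave any purple look-alike of the tin alone.

How it is judged:
On the way:
1. the cap is screwed home while the tin sits in its cradle (value of joint cap below 0.15 rad and distance between tin and seat below 0.015 m), for 0.2 s.
At the end, for the whole second after the job is handed in: the cap is within 0.15 rad of fully home; the blue tin stands upright (within 0.06 rad) and at rest on the upper green tin, centred within 10 mm and with its long sides in line within 0.14 rad (8 degrees), either way round; both green tins are within 15 mm of where they started (value of joint cap below 0.15 rad and horizontal distance between tin and stack_top below 0.01 m and z of tin in the frame of stack_top between -0.005 and 0.005 m and angle between tin's own z axis and vertical below 0.06 rad and angle between the x axis of tin and the x axis of upper_tin, either way round below 0.14 rad and linear speed of tin below 0.02 m/s and distance of each of lower_tin, upper_tin from where it was at the start of the episode below 0.015 m); the robot touches nothing.
It fails at once if the blue tin is let go while more than 15 mm above the column (horizontal distance between tin and stack_top below 0.06 m and z of tin in the frame of stack_top above 0.015 m and contact force between the fingers and tin below 0.1 N).
It fails at once if the blue tin is rammed onto the column (contact force above 120 N) (contact force between tin and upper_tin above 120 N).
It fails at once if a bystander is moved by more than 30 mm (distance of any of amber_bottle, spatula, paint_can, glass_jar, tub, brush from where it was at the start of the episode above 0.03 m).
It also fails if it takes over 54 s, if anything falls off the work surface, if the arm or the gripper's body presses on something with over 40 N, if the wrist force passes 120 N, or if a joint passes its speed limit or range.

## Working session

There is one attempt and no reset: what is moved stays moved. The work goes in short steps, Python scripts to look and compute and a tool call to move; the robot and the scene stay as the last step left them, time stands still between calls to the robot, and variables do not carry over. Pictures are saved under pics/ and viewed, about 8 in all and at most 12, crops included, and the job is handed in when it is done.

Besides the shell and the picture viewer there is one more tool, called after "Emit:" as name(argument=value, ...) on one line, values as JSON. apply_moves: Moves the arm, as the interface text tells. Its arguments: {"type":"object","properties":{"moves":{"type":"array","items":{"type":"object","properties":{"x":{"type":"number"},"y":{"type":"number"},"z":{"type":"number"},"ax":{"type":"number"},"ay":{"type":"number"},"az":{"type":"number"}}}},"fingers":{"type":"number"},"squeeze":{"type":"number"}},"required":["moves"]}

```bash
ls; mkdir -p pics
cat > h.py <<'E'
import numpy as np, cv2
from station import sensors, imaging, order, finder
from scipy.spatial.transform import Rotation as R
def cam(n):
    i=imaging.camera_info(n); K=np.array(i["intrinsics"])
    if "world_from_camera" in i: T=np.array(i["world_from_camera"])
    else:
        s=sensors.sense(); W=np.eye(4); W[:3,:3]=R.from_quat(s["tool_rot"]).as_matrix(); W[:3,3]=s["tcp_pos"]
        T=W@np.array(i["T_tool_cam"])
    return K,T
def proj(n,P,kt=None):
    K,T=kt or cam(n); p=(np.atleast_2d(P)-T[:3,3])@T[:3,:3]; p=p@K.T; return p[:,:2]/p[:,2:]
def onplane(uv,z,n=None,kt=None):
    K,T=kt or cam(n); uv=np.atleast_2d(uv); d=np.c_[uv,np.ones(len(uv))]@np.linalg.inv(K).T@T[:3,:3].T
    return T[:3,3]+d*((z-T[2,3])/d[:,2])[:,None]
def save(n,f):
    im=imaging.snapshot(n); cv2.imwrite("pics/"+f,im[:,:,::-1]); return im
E
python3 - <<'E'
from h import *
np.set_printoptions(precision=4,suppress=True)
a=save("scene","a.png"); b=save("side","b.png")
cv2.imwrite("pics/ab.png",cv2.resize(np.hstack([a,b])[:,:,::-1],(800,300),interpolation=cv2.INTER_AREA))
for t in ["tin","cap_top","cradle","seat","stack_top","upper_tin","lower_tin"]:
    for c in ["scene","side"]:
        print(t,c,[(np.round(d["at"],3).tolist(),round(d["p"],2)) for d in finder.mark_of(t,c)])
s=sensors.sense();print(s["tcp_pos"],s["tool_rot"],s["t"])
print(imaging.camera_info("wrist"))
E
```

```text
pics
tin scene [([0.59, 0.152, 0.053], 0.89), ([0.312, -0.12, 0.029], 0.74)]
tin side [([0.591, 0.148, 0.052], 0.92), ([0.315, -0.12, 0.032], 0.63), ([0.582, 0.442, -0.003], 0.53), ([0.535, -0.423, -0.002], 0.2)]
cap_top scene [([0.541, 0.138, 0.133], 0.61), ([0.392, -0.178, 0.026], 0.56)]
cap_top side [([0.546, 0.138, 0.135], 0.7), ([0.388, -0.181, 0.03], 0.7)]
cradle scene [([0.393, 0.412, -0.002], 0.8), ([0.59, 0.153, 0.004], 0.57)]
cradle side [([0.589, 0.15, 0.002], 0.83), ([0.391, 0.411, 0.003], 0.78)]
seat scene [([0.588, 0.15, 0.051], 0.79), ([0.394, 0.411, 0.049], 0.69)]
seat side [([0.588, 0.156, 0.05], 0.65), ([0.393, 0.411, 0.054], 0.61)]
stack_top scene [([0.588, -0.151, 0.088], 0.89)]
stack_top side [([0.584, -0.15, 0.088], 0.66)]
upper_tin scene [([0.589, -0.15, 0.044], 0.86)]
upper_tin side [([0.588, -0.155, 0.044], 0.93), ([0.673, 0.012, -0.002], 0.5)]
lower_tin scene [([0.588, -0.145, 0.006], 0.62)]
lower_tin side [([0.585, -0.146, -0.001], 0.92)]
[0.625  0.     0.2483] [ 0.5  0.5 -0.5  0.5] 0.8
{'intrinsics': array([[343.2269,   0.    , 278.1384],
       [  0.    , 343.2269, 209.4735],
       [  0.    ,   0.    ,   1.    ]]), 'T_tool_cam': array([[-0.0002, -0.2677,  0.9635, -0.1275],
       [ 1.    ,  0.0004,  0.0004, -0.0006],
       [-0.0005,  0.9635,  0.2677, -0.0679],
       [ 0.    ,  0.    ,  0.    ,  1.    ]])}
```

View pics/a.png

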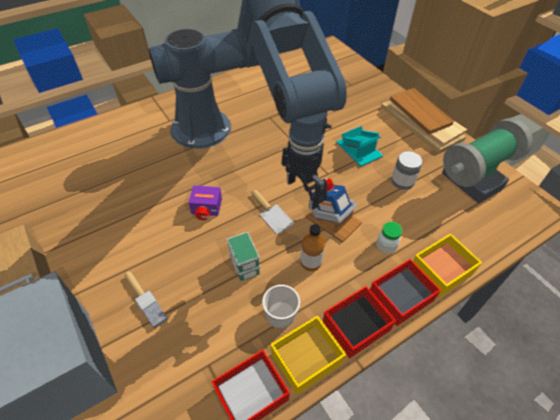

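View pics/b.png

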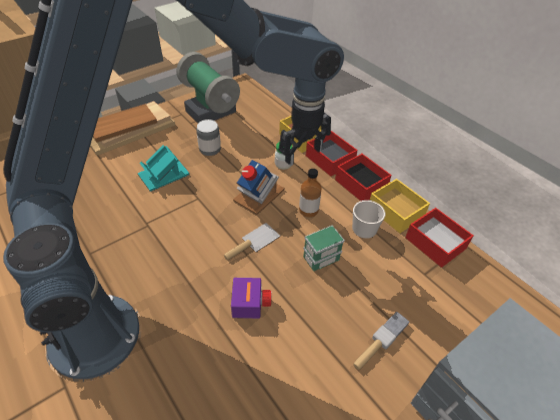

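Run:
```python
from h import *
np.set_printoptions(precision=4,suppress=True)
a=save("wrist","w1.png")
for t in ["stack_top","upper_tin","cap_top","tin"]:
    print(t,[(np.round(d["at"],3).tolist(),round(d["p"],2)) for d in finder.mark_of(t,"wrist")])
for t in ["amber_bottle","spatula","paint_can","tub"]:
    print(t,[(np.round(d["at"],3).tolist(),round(d["p"],2)) for d in finder.mark_of(t,"scene")][:2])
```

```text
stack_top [([0.586, -0.15, 0.085], 0.82)]
upper_tin [([0.585, -0.147, 0.047], 0.81)]
cap_top [([0.386, -0.176, 0.026], 0.57)]
tin [([0.592, 0.151, 0.05], 0.85), ([0.584, -0.151, 0.047], 0.34)]
amber_bottle [([0.669, 0.01, -0.001], 0.85), ([0.578, 0.437, 0.003], 0.16)]
spatula [([0.458, 0.008, 0.002], 0.65)]
paint_can [([0.58, 0.436, 0.001], 0.57)]
tub [([0.761, -0.138, -0.002], 0.82)]
```

View pics/w1.png

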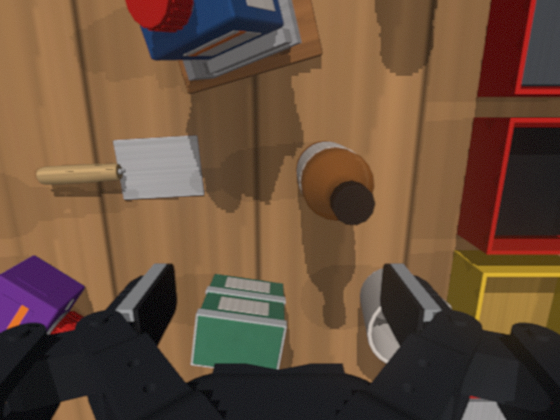

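Run:
```python
from h import *
np.set_printoptions(precision=4,suppress=True)
kt=cam("wrist"); im=cv2.imread("pics/w1.png")
for uv,z in [([[193,90],[321,52]],.01),([[205,313],[286,325]],.09),([[205,313],[193,366]],.09)]:
    p=onplane(uv,z,kt=kt); d=p[1]-p[0]; print(p,np.degrees(np.arctan2(d[1],d[0])))
yaw=np.radians(15.5)
c,s=np.cos(yaw),np.sin(yaw)
cap=np.array([.589,.151,.052])+.096*np.array([-.5*c,-.5*s,.866]);print("cap",cap)
x=np.array([.5*c,.5*s,-.866]); y=np.array([s,-c,0]); 
Rf=R.from_matrix(np.c_[x,y,np.cross(x,y)])
st=sensors.sense();Rc=R.from_quat(st["tool_rot"])
Rt=Rf*R.from_rotvec([-np.radians(110),0,0])
print(np.degrees((Rc.inv()*Rt).as_rotvec()))
cv2.imwrite("pics/w1c.png",cv2.resize(im[270:380,180:300],None,fx=5,fy=5))
```

```text
[[0.5386 0.0913 0.01  ]
 [0.6665 0.1267 0.01  ]] 15.45043361683394
[[ 0.5556 -0.1128  0.09  ]
 [ 0.6321 -0.1258  0.09  ]] -9.596254778156595
[[ 0.5556 -0.1128  0.09  ]
 [ 0.5404 -0.1722  0.09  ]] -104.37838685072295
cap [0.5427 0.1382 0.1351]
[-34.6738  -1.1963  30.4531]
```

View pics/w1c.png

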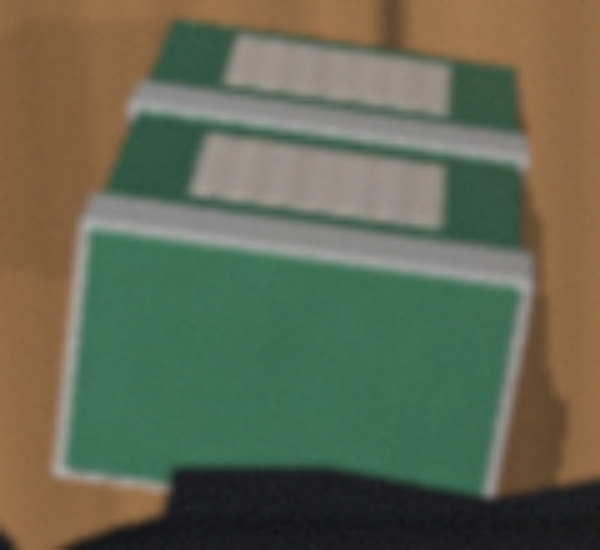

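Emit:
apply_moves(moves=[{"x": 0.004, "y": -0.0215, "z": -0.0208}, {"x": 0.004, "y": -0.0215, "z": -0.0208}, {"x": 0.004, "y": -0.0215, "z": -0.0208}, {"x": 0.004, "y": -0.0215, "z": -0.0208}, {"x": 0.004, "y": -0.0215, "z": -0.0208}, {"x": 0.004, "y": -0.0215, "z": -0.0208}])

```text
schema error: expected keys x, y, z, ax, ay, az
```

Emit:
apply_moves(moves=[{"ax": -5, "ay": -0.2, "az": 4.35}, {"ax": -5, "ay": -0.2, "az": 4.35}, {"ax": -5, "ay": -0.2, "az": 4.35}, {"ax": -5, "ay": -0.2, "az": 4.35}, {"ax": -5, "ay": -0.2, "az": 4.35}, {"ax": -5, "ay": -0.2, "az": 4.35}, {"ax": -5, "ay": -0.2, "az": 4.35}, {}])

```text
schema error: expected keys x, y, z, ax, ay, az
```

```bash
cat >> h.py <<'E'
yaw=np.radians(15.5); c,s=np.cos(yaw),np.sin(yaw)
ax=np.array([.5*c,.5*s,-.866]); yy=np.array([s,-c,0])
Rf=R.from_matrix(np.c_[ax,yy,np.cross(ax,yy)])
def to(Rt,P):
    st=sensors.sense();Rc=R.from_quat(st["tool_rot"])
    print("t",st["t"],"pos",np.round(st["tcp_pos"],4),"F",np.round(st["force"],1),"tq",np.round(st["ft_torque"],2),"q",np.round(st["q"],2),"gap",round(float(st["finger_gap"]),3))
    print("shift mm (now-tool)",np.round(1000*Rc.inv().apply(np.array(P)-st["tcp_pos"]),1)," (target-tool)",np.round(1000*Rt.inv().apply(np.array(P)-st["tcp_pos"]),1),"rotvec",np.round(np.degrees((Rc.inv()*Rt).as_rotvec()),2))
E
python3 - <<'E'
from h import *
np.set_printoptions(precision=4,suppress=True)
cap=np.array([.5427,.1382,.1351])
to(Rf*R.from_rotvec([-np.radians(110),0,0]),cap-ax*.08)
a=save("wrist","w2.png")
for t in ["cap_top","tin","seat"]:
    print(t,[(np.round(d["at"],3).tolist(),round(d["p"],2)) for d in finder.mark_of(t,"wrist")])
print(proj("wrist",[cap]))
E
```

```text
t 1.25 pos [0.625  0.     0.2483] F [-0.9  0.6  0.7] tq [ 0.03 -0.02 -0.03] q [-0.18  0.53  1.43 -0.    1.18 -0.18] gap 1.003
shift mm (now-tool) [  43.9 -120.8 -127.5]  (target-tool) [  -3.1  -34.6 -177.7] rotvec [-34.67  -1.2   30.45]
cap_top [([0.588, -0.153, 0.003], 0.66), ([0.386, -0.175, 0.027], 0.54)]
tin [([0.588, 0.152, 0.052], 0.65)]
seat []
[[146.4904  -3.4808]]
```

View pics/w2.png

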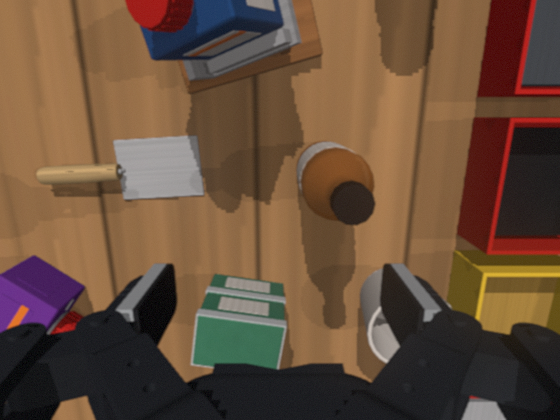

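All six keys are required, so the arm did not move and that picture shows the same view as before. I'm resending the moves with all keys.

Emit:
apply_moves(moves=[{"x": 0.004, "y": -0.0215, "z": -0.0208, "ax": 0, "ay": 0, "az": 0}, {"x": 0.004, "y": -0.0215, "z": -0.0208, "ax": 0, "ay": 0, "az": 0}, {"x": 0.004, "y": -0.0215, "z": -0.0208, "ax": 0, "ay": 0, "az": 0}, {"x": 0.004, "y": -0.0215, "z": -0.0208, "ax": 0, "ay": 0, "az": 0}, {"x": 0.004, "y": -0.0215, "z": -0.0208, "ax": 0, "ay": 0, "az": 0}, {"x": 0.004, "y": -0.0215, "z": -0.0208, "ax": 0, "ay": 0, "az": 0}])

```text
t: 1.95
tcp_pos: [0.4994, 0.1236, 0.2236]
tool_rot: [0.505, 0.494, -0.5, 0.501]
force: [0.4, 0.3, -0.2]
finger_gap: 1.0
```

Emit:
apply_moves(moves=[{"x": 0, "y": 0, "z": 0, "ax": -5, "ay": -0.2, "az": 4.35}, {"x": 0, "y": 0, "z": 0, "ax": -5, "ay": -0.2, "az": 4.35}, {"x": 0, "y": 0, "z": 0, "ax": -5, "ay": -0.2, "az": 4.35}, {"x": 0, "y": 0, "z": 0, "ax": -5, "ay": -0.2, "az": 4.35}, {"x": 0, "y": 0, "z": 0, "ax": -5, "ay": -0.2, "az": 4.35}, {"x": 0, "y": 0, "z": 0, "ax": -5, "ay": -0.2, "az": 4.35}, {"x": 0, "y": 0, "z": 0, "ax": -5, "ay": -0.2, "az": 4.35}, {"x": 0, "y": 0, "z": 0, "ax": 0, "ay": 0, "az": 0}])

```text
t: 2.62
tcp_pos: [0.4926, 0.1329, 0.2235]
tool_rot: [0.447, 0.48, -0.217, 0.723]
force: [0.1, 0.3, 0.0]
finger_gap: 1.0
```

Run:
```python
from h import *
np.set_printoptions(precision=4,suppress=True)
cap=np.array([.5427,.1382,.1351])
to(Rf*R.from_rotvec([-np.radians(110),0,0]),cap-ax*.08)
a=save("wrist","w3.png")
for t in ["cap_top","tin","seat"]:
    print(t,[(np.round(d["at"],3).tolist(),round(d["p"],2)) for d in finder.mark_of(t,"wrist")])
print(proj("wrist",[cap]))
```

```text
t 2.6167 pos [0.4926 0.1329 0.2235] F [0.1 0.3 0. ] tq [-0.06  0.27  0.03] q [-0.03  0.31  2.07  0.41  0.32 -0.95] gap 1.0
shift mm (now-tool) [21.6 -2.5  7.7]  (target-tool) [21.5 -3.9  7.4] rotvec [-3.11 -0.37  2.63]
cap_top [([0.542, 0.143, 0.135], 0.83)]
tin [([0.589, 0.15, 0.053], 0.98)]
seat []
[[275.376  224.5137]]
```

View pics/w3.png

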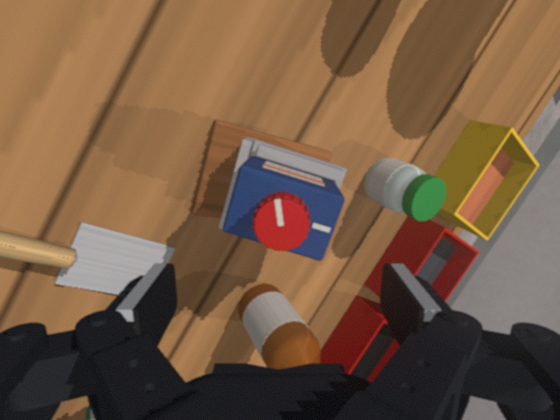

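Run:
```python
from h import *
np.set_printoptions(precision=4,suppress=True)
im=cv2.imread("pics/w3.png").astype(int)
m=(im[...,2]>130)&(im[...,1]<60)&(im[...,0]<60); m[:,:240]=0;m[:,325:]=0;m[:180]=0;m[255:]=0
v,u=np.nonzero(m); print(u.mean(),v.mean(),u.min(),u.max(),v.min(),v.max())
k=cam("wrist")
for uv in ([280,219],[281,222],[u.mean(),v.mean()]): print(onplane([uv],.135,kt=k))
# project model cap outline
for P in ([.5427,.1382,.1351],[.5427,.143,.1351]):
    P=np.array(P); e1=np.cross(ax,[0,0,1.]);e1/=np.linalg.norm(e1);e2=np.cross(ax,e1)
    t=np.linspace(0,6.28,60)[:,None]; rim=P+.02*(np.cos(t)*e1+np.sin(t)*e2); pts=proj("wrist",np.r_[rim,rim+ax*.023],k)
    print(P,pts.min(0),pts.max(0))
for C in ([.543,.140,.135],[.543,.142,.135]): to(Rf*R.from_rotvec([-np.radians(110),0,0]),np.array(C)-ax*.05)
```

```text
281.82829222894367 223.59702187063752 254 308 192 249
[[0.5438 0.1431 0.135 ]]
[[0.5458 0.1415 0.135 ]]
[[0.5472 0.1407 0.135 ]]
[0.5427 0.1382 0.1351] [246.9527 189.6926] [303.987  251.1388]
[0.5427 0.143  0.1351] [250.3484 184.1671] [307.5465 245.495 ]
t 2.8167 pos [0.4951 0.133  0.2246] F [ 0.5 -0.3  0.1] tq [-0.03  0.17 -0.04] q [-0.03  0.31  2.07  0.41  0.32 -0.95] gap 1.003
shift mm (now-tool) [51.7 -2.5  5. ]  (target-tool) [51.6 -5.1  4.6] rotvec [-3.12 -0.25  2.53]
t 2.8167 pos [0.4951 0.133  0.2246] F [ 0.5 -0.3  0.1] tq [-0.03  0.17 -0.04] q [-0.03  0.31  2.07  0.41  0.32 -0.95] gap 1.003
shift mm (now-tool) [52.  -1.5  3.3]  (target-tool) [51.9 -4.   3. ] rotvec [-3.12 -0.25  2.53]
```

Emit:
apply_moves(moves=[{"x": 0.013, "y": -0.001, "z": 0.0015, "ax": -3.1, "ay": -0.25, "az": 2.5}, {"x": 0.013, "y": -0.0005, "z": 0.001, "ax": 0, "ay": 0, "az": 0}, {"x": 0.013, "y": 0, "z": 0.001, "ax": 0, "ay": 0, "az": 0}, {"x": 0.013, "y": 0, "z": 0.001, "ax": 0, "ay": 0, "az": 0}, {"x": 0, "y": 0, "z": 0, "ax": 0, "ay": 0, "az": 0}, {"x": 0, "y": 0, "z": 0, "ax": 0, "ay": 0, "az": 0}])

```text
t: 3.32
tcp_pos: [0.5247, 0.1378, 0.1857]
tool_rot: [0.443, 0.474, -0.196, 0.735]
force: [-0.5, 0.5, -0.7]
finger_gap: 1.004
```

Run:
```python
from h import *
np.set_printoptions(precision=4,suppress=True)
to(Rf*R.from_rotvec([-np.radians(110),0,0]),np.array([.544,.140,.135])+ax*.003)
k=cam("wrist"); a=save("wrist","w4.png").astype(int)
m=((a[...,0]>130)&(a[...,1]<60)&(a[...,2]<60)).astype(np.uint8)
n,l,st,ce=cv2.connectedComponentsWithStats(m); print(st[st[:,4]>300],ce[st[:,4]>300])
t=np.linspace(0,6.28,60)[:,None];e1=np.cross(ax,[0,0,1.]);e1/=np.linalg.norm(e1);e2=np.cross(ax,e1)
for P in ([.544,.140,.135],[.549,.140,.135],[.544,.145,.135]):
    rim=np.array(P)+.02*(np.cos(t)*e1+np.sin(t)*e2); p=proj("wrist",np.r_[rim,rim+ax*.023],k)
    print(P,p.min(0),p.max(0)-p.min(0))
```

```text
t 3.3167 pos [0.5247 0.1378 0.1857] F [-0.5  0.5 -0.7] tq [-0.02  0.26 -0.  ] q [-0.03  0.43  2.06  0.75  0.21 -1.33] gap 1.004
shift mm (now-tool) [56.6 -8.8  0.2]  (target-tool) [56.5 -9.3 -0.1] rotvec [-1.27 -0.15  0.49]
[[     0      0    560    420 231190]
 [   226    198     70     74   3416]
 [   349    329     50     45    325]] [[279.4394 208.8308]
 [261.7793 237.8762]
 [376.5262 343.9169]]
[0.544, 0.14, 0.135] [225.8414 195.9858] [71.2449 76.605 ]
[0.549, 0.14, 0.135] [232.8514 199.2112] [70.1643 75.6521]
[0.544, 0.145, 0.135] [230.4389 189.0395] [71.4319 76.3876]
```

Emit:
apply_moves(moves=[{"x": 0.005, "y": -0.005, "z": 0, "ax": -1, "ay": 0, "az": 0.5}, {"x": 0.01, "y": -0.005, "z": 0, "ax": 0, "ay": 0, "az": 0}, {"x": 0.01, "y": 0, "z": 0, "ax": 0, "ay": 0, "az": 0}, {"x": 0, "y": 0, "z": 0, "ax": 0, "ay": 0, "az": 0}])

```text
t: 3.7
tcp_pos: [0.5316, 0.1364, 0.1629]
tool_rot: [0.439, 0.471, -0.186, 0.742]
force: [-0.2, 0.2, 0.1]
finger_gap: 1.001
```

Run:
```python
from h import *
to(Rf*R.from_rotvec([-np.radians(110),0,0]),np.array([.544,.139,.135])+ax*.003)
```

```text
t 3.7 pos [0.5316 0.1364 0.1629] F [-0.2  0.2  0.1] tq [-0.1   0.29 -0.04] q [-0.03  0.48  2.08  1.16  0.17 -1.77] gap 1.001
shift mm (now-tool) [33.5 -3.4 -0.3]  (target-tool) [33.5 -3.1 -0.3] rotvec [-0.1   0.06 -0.42]
```

Emit:
apply_moves(moves=[{"x": 0.01, "y": -0.003, "z": 0, "ax": 0, "ay": 0, "az": -0.4}, {"x": 0.01, "y": 0, "z": 0, "ax": 0, "ay": 0, "az": 0}, {"x": 0.01, "y": 0, "z": 0, "ax": 0, "ay": 0, "az": 0}, {"x": 0.003, "y": 0, "z": 0, "ax": 0, "ay": 0, "az": 0}, {"x": 0, "y": 0, "z": 0, "ax": 0, "ay": 0, "az": 0}])

```text
t: 4.12
tcp_pos: [0.5472, 0.1404, 0.1371]
tool_rot: [0.439, 0.47, -0.186, 0.743]
force: [-0.2, 0.4, 0.0]
finger_gap: 1.005
```

Run:
```python
from h import *
to(Rf*R.from_rotvec([-np.radians(110),0,0]),np.array([.544,.139,.135])+ax*.003)
```

```text
t 4.1167 pos [0.5472 0.1404 0.1371] F [-0.2  0.4  0. ] tq [-0.08  0.21  0.01] q [-0.02  0.55  2.06  1.48  0.15 -2.08] gap 1.005
shift mm (now-tool) [ 3. -4. -1.]  (target-tool) [ 3.1 -4.  -1. ] rotvec [-0.03  0.19 -0.46]
```

Emit:
apply_moves(moves=[{"x": 0.003, "y": -0.004, "z": -0.001, "ax": 0, "ay": 0, "az": -0.4}, {"x": 0, "y": 0, "z": 0, "ax": 0, "ay": 0, "az": 0}])

```text
t: 4.28
tcp_pos: [0.5459, 0.1398, 0.1342]
tool_rot: [0.437, 0.47, -0.188, 0.743]
force: [-0.3, 0.6, 0.4]
finger_gap: 0.999
```

Emit:
apply_moves(moves=[{"x": 0, "y": 0, "z": 0, "ax": 0, "ay": 0, "az": 0}, {"x": 0, "y": 0, "z": 0, "ax": 0, "ay": 0, "az": 0}, {"x": 0, "y": 0, "z": 0, "ax": 0, "ay": 0, "az": 0}, {"x": 0, "y": 0, "z": 0, "ax": 0, "ay": 0, "az": 0}, {"x": 0, "y": 0, "z": 0, "ax": 0, "ay": 0, "az": 0}, {"x": 0, "y": 0, "z": 0, "ax": 0, "ay": 0, "az": 0}, {"x": 0, "y": 0, "z": 0, "ax": 0, "ay": 0, "az": 0}, {"x": 0, "y": 0, "z": 0, "ax": 0, "ay": 0, "az": 0}], fingers=1, squeeze=50)

```text
t: 4.95
tcp_pos: [0.5449, 0.1394, 0.1367]
tool_rot: [0.437, 0.47, -0.188, 0.744]
force: [-1.3, -0.6, -0.7]
finger_gap: 0.436
```

Run:
```python
from h import *
to(Rf*R.from_rotvec([-np.radians(110),0,0]),np.array([.544,.139,.135])+ax*.003)
```

```text
t 4.95 pos [0.5449 0.1394 0.1367] F [-1.3 -0.6 -0.7] tq [-0.11  0.29  0.04] q [-0.02  0.55  2.06  1.5   0.14 -2.1 ] gap 0.436
shift mm (now-tool) [ 3.9 -1.7 -0.5]  (target-tool) [ 4.  -1.7 -0.4] rotvec [ 0.06  0.35 -0.28]
```

Emit:
apply_moves(moves=[{"x": 0, "y": 0, "z": 0, "ax": 6, "ay": 0, "az": 0}, {"x": 0, "y": 0, "z": 0, "ax": 6, "ay": 0, "az": 0}, {"x": 0, "y": 0, "z": 0, "ax": 6, "ay": 0, "az": 0}, {"x": 0, "y": 0, "z": 0, "ax": 6, "ay": 0, "az": 0}, {"x": 0, "y": 0, "z": 0, "ax": 6, "ay": 0, "az": 0}, {"x": 0, "y": 0, "z": 0, "ax": 6, "ay": 0, "az": 0}, {"x": 0, "y": 0, "z": 0, "ax": 6, "ay": 0, "az": 0}, {"x": 0, "y": 0, "z": 0, "ax": 6, "ay": 0, "az": 0}, {"x": 0, "y": 0, "z": 0, "ax": 6, "ay": 0, "az": 0}, {"x": 0, "y": 0, "z": 0, "ax": 6, "ay": 0, "az": 0}])

```text
t: 5.78
tcp_pos: [0.5438, 0.1383, 0.1358]
tool_rot: [0.759, 0.303, -0.406, 0.408]
force: [-0.7, 0.1, -1.0]
finger_gap: 0.438
```

Run:
```python
from h import *
to(Rf*R.from_rotvec([-np.radians(110),0,0]),np.array([.544,.139,.135])+ax*.003)
s_=sensors.sense();print(R.from_quat(s_["tool_rot"]).inv().apply(s_["ft_torque"]))
```

```text
t 5.7833 pos [0.5438 0.1383 0.1358] F [-0.7  0.1 -1. ] tq [-0.16  0.32 -0.  ] q [-0.02  0.55  2.07  1.49  0.14 -1.  ] gap 0.438
shift mm (now-tool) [ 3.9 -0.5 -0.4]  (target-tool) [ 3.9  0.2 -0.6] rotvec [-62.61   0.36  -0.28]
[-0.03657917 -0.28439948 -0.21605758]
```

Emit:
apply_moves(moves=[{"x": 0, "y": 0, "z": 0, "ax": 5, "ay": 0, "az": 0}, {"x": 0, "y": 0, "z": 0, "ax": 5, "ay": 0, "az": 0}, {"x": 0, "y": 0, "z": 0, "ax": 5, "ay": 0, "az": 0}, {"x": 0, "y": 0, "z": 0, "ax": 5, "ay": 0, "az": 0}, {"x": 0, "y": 0, "z": 0, "ax": 5, "ay": 0, "az": 0}, {"x": 0, "y": 0, "z": 0, "ax": 5, "ay": 0, "az": 0}])

```text
t: 6.28
tcp_pos: [0.5427, 0.1383, 0.1352]
tool_rot: [0.841, 0.181, -0.474, 0.187]
force: [-0.3, -0.0, -0.8]
finger_gap: 0.437
```

Run:
```python
from h import *
to(Rf*R.from_rotvec([-np.radians(110),0,0]),np.array([.544,.139,.135])+ax*.003)
s_=sensors.sense();print(R.from_quat(s_["tool_rot"]).inv().apply(s_["ft_torque"]))
im=save("wrist","w5.png")
cv2.imwrite("pics/w5c.png",cv2.resize(im[150:330,150:410,::-1],None,fx=3,fy=3))
```

```text
t 6.2833 pos [0.5427 0.1383 0.1352] F [-0.3 -0.  -0.8] tq [-0.22  0.42  0.04] q [-0.02  0.55  2.07  1.49  0.14 -0.45] gap 0.437
shift mm (now-tool) [ 3.8 -0.  -1.2]  (target-tool) [3.8 1.2 0.1] rotvec [-94.06   0.36  -0.26]
[-0.09044864 -0.46205707 -0.0593048 ]
```

View pics/w5c.png

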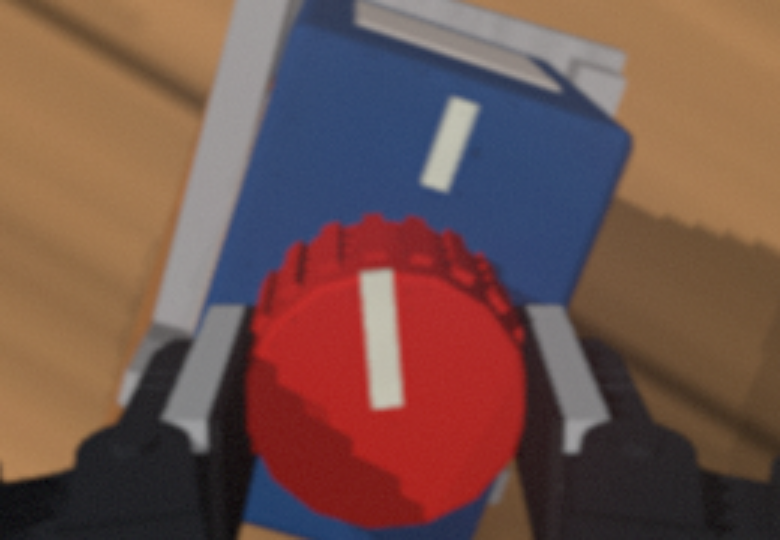

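Emit:
apply_moves(moves=[{"x": 0, "y": 0, "z": 0, "ax": 5, "ay": 0, "az": 0}, {"x": 0, "y": 0, "z": 0, "ax": 5, "ay": 0, "az": 0}, {"x": 0, "y": 0, "z": 0, "ax": 5, "ay": 0, "az": 0}, {"x": 0, "y": 0, "z": 0, "ax": 4, "ay": 0, "az": 0}])

```text
t: 6.67
tcp_pos: [0.5421, 0.1385, 0.1346]
tool_rot: [0.86, 0.099, -0.499, 0.042]
force: [-0.7, -0.5, -0.3]
finger_gap: 0.435
```

Emit:
apply_moves(moves=[{"x": 0, "y": 0, "z": 0, "ax": 3, "ay": 0, "az": 0}, {"x": 0, "y": 0, "z": 0, "ax": 2, "ay": 0, "az": 0}])

```text
t: 6.83
tcp_pos: [0.5425, 0.1382, 0.1347]
tool_rot: [0.861, 0.076, -0.502, 0.005]
force: [0.7, -0.9, 0.9]
finger_gap: 0.44
```

```bash
cat > tq.py <<'E'
from h import *
to(Rf,np.array([.544,.139,.135])+ax*.003)
s_=sensors.sense();print(R.from_quat(s_["tool_rot"]).inv().apply(s_["ft_torque"]),s_["tau"][-1])
E
python3 tq.py
```

```text
t 6.8333 pos [0.5425 0.1382 0.1347] F [ 0.7 -0.9  0.9] tq [-0.5   0.18  0.06] q [-0.02  0.56  2.07  1.49  0.14 -0.02] gap 0.44
shift mm (now-tool) [ 3.5 -0.7 -1.5]  (target-tool) [ 3.5 -0.4 -1.6] rotvec [-8.6  -0.02 -0.43]
[-0.26781905 -0.24715041  0.39060742] 0.03205335815437138
```

Emit:
apply_moves(moves=[{"x": 0, "y": 0, "z": 0, "ax": 2.5, "ay": 0, "az": 0}, {"x": 0, "y": 0, "z": 0, "ax": 2.5, "ay": 0, "az": 0}])

```text
t: 7.0
tcp_pos: [0.5426, 0.1384, 0.1347]
tool_rot: [0.861, 0.057, -0.505, -0.029]
force: [-0.6, -0.1, -3.1]
finger_gap: 0.429
```

```bash
python3 tq.py
python3 - <<'E'
from h import *
im=save("wrist","w6.png")
cv2.imwrite("pics/w6c.png",cv2.resize(im[150:330,150:410,::-1],None,fx=3,fy=3))
E
```

```text
t 7.0 pos [0.5426 0.1384 0.1347] F [-0.6 -0.1 -3.1] tq [-0.03  0.58  0.13] q [-0.02  0.56  2.07  1.48  0.14  0.06] gap 0.429
shift mm (now-tool) [ 3.5 -0.5 -1.4]  (target-tool) [ 3.5 -0.2 -1.5] rotvec [-13.03  -0.03  -0.41]
[-0.05280109 -0.58951544 -0.03977832] -0.3784774895757437
```

View pics/w6c.png

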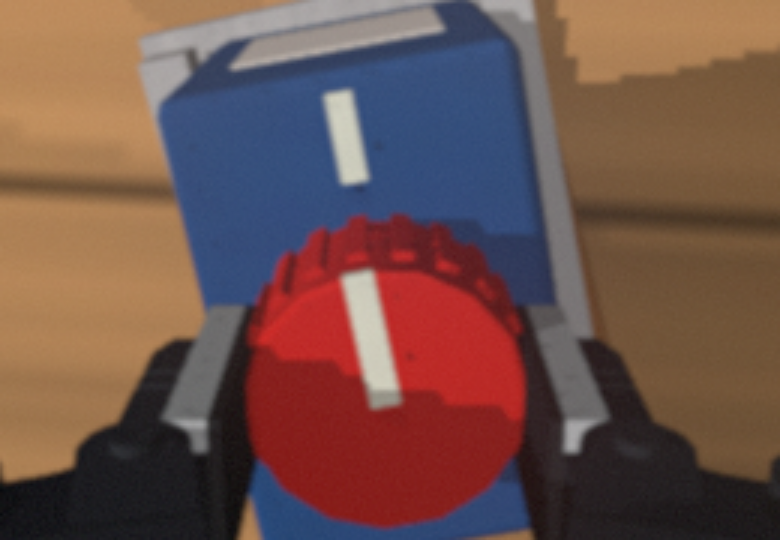

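Emit:
apply_moves(moves=[{"x": 0, "y": 0, "z": 0, "ax": 0, "ay": 0, "az": 0}, {"x": 0, "y": 0, "z": 0, "ax": 0, "ay": 0, "az": 0}, {"x": 0, "y": 0, "z": 0, "ax": 0, "ay": 0, "az": 0}, {"x": 0, "y": 0, "z": 0, "ax": 0, "ay": 0, "az": 0}, {"x": 0, "y": 0, "z": 0, "ax": 0, "ay": 0, "az": 0}, {"x": 0, "y": 0, "z": 0, "ax": 0, "ay": 0, "az": 0}, {"x": 0, "y": 0, "z": 0, "ax": -6, "ay": 0, "az": 0}, {"x": 0, "y": 0, "z": 0, "ax": -6, "ay": 0, "az": 0}, {"x": 0, "y": 0, "z": 0, "ax": -1, "ay": 0, "az": 0}], fingers=-1)

```text
t: 7.8
tcp_pos: [0.5441, 0.1386, 0.1356]
tool_rot: [0.859, 0.116, -0.493, 0.073]
force: [0.5, 0.1, 0.2]
finger_gap: 1.002
```

Run:
```python
from h import *
to(Rf,np.array([.544,.139,.135])+ax*.036)
a=save("wrist","w7.png").astype(int)
# angles of white strips: mark & stripe
m=((a.min(2)>170)&(a.max(2)-a.min(2)<60)).astype(np.uint8)
n,l,st,ce=cv2.connectedComponentsWithStats(m)
for i in range(1,n):
    if st[i,4]>60:
        p=np.argwhere(l==i)[:,::-1].astype(np.float32); v=cv2.fitLine(p,cv2.DIST_L2,0,.01,.01).ravel(); print(st[i],ce[i],np.degrees(np.arctan2(v[0],-v[1])))
kt=cam("wrist"); C=np.array([.544,.139,.135]);tx=np.array([.866*c,.866*s,.5])
for r,d in ((0,0),(.015,0),(.028,.026),(.040,.026)): print(r,proj("wrist",[C+tx*r+ax*d],kt))
```

```text
t 7.8 pos [0.5441 0.1386 0.1356] F [0.5 0.1 0.2] tq [-0.06  0.25  0.01] q [-0.02  0.55  2.07  1.49  0.14 -0.18] gap 1.002
shift mm (now-tool) [36.6 -0.7  0.4]  (target-tool) [36.6 -0.4  0.3] rotvec [ 0.54 -0.16 -0.4 ]
[276 186   7  28 142] [278.33802817 199.21830986] 2.140169
[273 250   8  39 192] [276.34375    269.72916667] 0.27997378
0 [[277.52499046 286.62442051]]
0.015 [[277.7770834  252.84123258]]
0.028 [[277.68591852 205.14076392]]
0.04 [[277.86707745 179.64338788]]
```

Emit:
apply_moves(moves=[{"x": 0.01, "y": -0.0005, "z": 0, "ax": 0.5, "ay": 0, "az": -0.4}, {"x": 0.01, "y": 0, "z": 0, "ax": 0, "ay": 0, "az": 0}, {"x": 0.01, "y": 0, "z": 0, "ax": 0, "ay": 0, "az": 0}, {"x": 0.007, "y": 0, "z": 0, "ax": 0, "ay": 0, "az": 0}, {"x": 0, "y": 0, "z": 0, "ax": 0, "ay": 0, "az": 0}, {"x": 0, "y": 0, "z": 0, "ax": 0, "ay": 0, "az": 0}])

```text
t: 8.35
tcp_pos: [0.563, 0.144, 0.1032]
tool_rot: [0.86, 0.113, -0.494, 0.061]
force: [0.9, -0.1, 0.9]
finger_gap: 1.0
```

Run:
```python
from h import *
to(Rf,np.array([.544,.139,.135])+ax*.036)
```

```text
t 8.35 pos [0.563  0.144  0.1032] F [ 0.9 -0.1  0.9] tq [-0.06  0.21 -0.05] q [-0.01  0.64  2.03  1.87  0.15 -0.53] gap 1.0
shift mm (now-tool) [-1.3 -0.3  1.1]  (target-tool) [-1.3 -0.3  1.1] rotvec [-0.88 -0.26 -0.05]
```

Emit:
apply_moves(moves=[{"x": 0, "y": 0, "z": 0, "ax": -0.8, "ay": 0, "az": 0}, {"x": 0, "y": 0, "z": 0, "ax": 0, "ay": 0, "az": 0}, {"x": 0, "y": 0, "z": 0, "ax": 0, "ay": 0, "az": 0}, {"x": 0, "y": 0, "z": 0, "ax": 0, "ay": 0, "az": 0}, {"x": 0, "y": 0, "z": 0, "ax": 0, "ay": 0, "az": 0}, {"x": 0, "y": 0, "z": 0, "ax": 0, "ay": 0, "az": 0}, {"x": 0, "y": 0, "z": 0, "ax": 0, "ay": 0, "az": 0}], fingers=1, squeeze=60)

```text
t: 8.93
tcp_pos: [0.5621, 0.144, 0.1045]
tool_rot: [0.859, 0.116, -0.493, 0.067]
force: [1.8, -0.2, -2.6]
finger_gap: 0.641
```

Run:
```python
from h import *
to(Rf,np.array([.544,.139,.135])+ax*.036)
```

```text
t 8.9333 pos [0.5621 0.144  0.1045] F [ 1.8 -0.2 -2.6] tq [-0.05  0.33  0.04] q [-0.01  0.64  2.04  1.86  0.15 -0.54] gap 0.641
shift mm (now-tool) [0.2 0.  1. ]  (target-tool) [0.2 0.  1. ] rotvec [-0.11 -0.29 -0.04]
```

Emit:
apply_moves(moves=[{"x": -0.01, "y": 0, "z": 0, "ax": 0, "ay": 0, "az": 0}, {"x": -0.015, "y": 0, "z": 0, "ax": 0, "ay": 0, "az": 0}, {"x": -0.015, "y": 0, "z": 0, "ax": 0, "ay": 0, "az": 0}, {"x": -0.02, "y": 0, "z": 0, "ax": 0, "ay": 0, "az": 0}, {"x": -0.025, "y": 0, "z": 0, "ax": 0, "ay": 0, "az": 0}, {"x": -0.025, "y": 0, "z": 0, "ax": 0, "ay": 0, "az": 0}, {"x": -0.025, "y": 0, "z": 0, "ax": 0, "ay": 0, "az": 0}, {"x": 0, "y": 0, "z": 0, "ax": 0, "ay": 0, "az": 0}])

```text
t: 9.6
tcp_pos: [0.4977, 0.128, 0.2091]
tool_rot: [0.856, 0.118, -0.498, 0.065]
force: [0.1, 0.7, -2.9]
finger_gap: 0.646
```

```bash
cat >> h.py <<'E'
py=np.radians(-9.5); xd=np.array([0,0,-1.]); yd=np.array([np.sin(py),-np.cos(py),0])
Rd=R.from_matrix(np.c_[xd,yd,np.cross(xd,yd)])
E
python3 - <<'E'
from h import *
Rv=R.from_euler('z',15.5+9.5,degrees=True)*Rd
st=sensors.sense()
to(Rv,[.54,.12,.27])
to(Rd,[.588,-.15,.27])
k=cam("wrist")  # column corners from first picture
W=np.eye(4);W[:3,:3]=R.from_quat([.5,.5,-.5,.5]).as_matrix();W[:3,3]=[.625,0,.2483]
K=k[0];T=W@np.array(imaging.camera_info("wrist")["T_tool_cam"])
p=onplane([[197.6,315],[285.4,327.4],[191.6,364.4]],.09,kt=(K,T));print(p)
for d in (p[1]-p[0],p[2]-p[0]): print(np.linalg.norm(d),np.degrees(np.arctan2(d[1],d[0])))
print((p[1]+p[2])/2)
E
```

```text
t 9.6 pos [0.4977 0.128  0.2091] F [ 0.1  0.7 -2.9] tq [-0.08  0.5   0.01] q [-0.06  0.35  2.11  0.72  0.26  0.58] gap 0.646
shift mm (now-tool) [-33.9  18.6 -63.8]  (target-tool) [-60.9  19.  -38.7] rotvec [ -0.08 -29.65   0.37]
t 9.6 pos [0.4977 0.128  0.2091] F [ 0.1  0.7 -2.9] tq [-0.08  0.5   0.01] q [-0.06  0.35  2.11  0.72  0.26  0.58] gap 0.646
shift mm (now-tool) [-48.3 291.6 -42. ]  (target-tool) [ -60.9  259.2 -135. ] rotvec [ 24.36 -29.09   6.83]
[[ 0.54855144 -0.11468449  0.09      ]
 [ 0.63162944 -0.12808116  0.09      ]
 [ 0.53913349 -0.17012955  0.09      ]]
0.08415119725752301 -9.16032285932499
0.05623924914637394 -99.64030641823786
[ 0.58538146 -0.14910535  0.09      ]
```

Emit:
apply_moves(moves=[{"x": -0.012, "y": 0, "z": 0, "ax": 0, "ay": -6, "az": 0}, {"x": -0.012, "y": 0, "z": 0, "ax": 0, "ay": -6, "az": 0}, {"x": -0.012, "y": 0, "z": -0.008, "ax": 0, "ay": -6, "az": 0}, {"x": -0.012, "y": 0.01, "z": -0.015, "ax": 0, "ay": -6, "az": 0}, {"x": -0.012, "y": 0.015, "z": -0.015, "ax": 0, "ay": -5.6, "az": 0.4}, {"x": 0, "y": 0.02, "z": -0.015, "ax": 0, "ay": 0, "az": 0}, {"x": 0, "y": 0.02, "z": -0.015, "ax": 0, "ay": 0, "az": 0}])

```text
t: 10.18
tcp_pos: [0.5536, 0.0912, 0.2576]
tool_rot: [0.724, 0.121, -0.674, 0.085]
force: [-0.2, 0.5, -3.8]
finger_gap: 0.646
```

```bash
sed -i 's/-9.5)/-9.3)/' h.py
python3 - <<'E'
from h import *
to(Rd,[.5855,-.149,.27])
E
```

```text
t 10.1833 pos [0.5536 0.0912 0.2576] F [-0.2  0.5 -3.8] tq [-0.03  0.1  -0.01] q [-0.07  0.4   1.63  0.07  1.05  1.17] gap 0.646
shift mm (now-tool) [-24.8 238.5  37.3]  (target-tool) [-12.4 231.9 -70.3] rotvec [26.03 -3.84  3.22]
```

Emit:
apply_moves(moves=[{"x": -0.004, "y": 0.03, "z": 0, "ax": 6.5, "ay": -1, "az": 0.8}, {"x": -0.004, "y": 0.03, "z": 0, "ax": 6.5, "ay": -1, "az": 0.8}, {"x": -0.004, "y": 0.03, "z": -0.003, "ax": 6.5, "ay": -1, "az": 0.8}, {"x": -0.004, "y": 0.03, "z": -0.008, "ax": 6.5, "ay": -1, "az": 0.8}, {"x": 0, "y": 0, "z": 0, "ax": 0, "ay": 0, "az": 0}])

```text
t: 10.6
tcp_pos: [0.5856, -0.0301, 0.2633]
tool_rot: [-0.702, 0.057, 0.707, 0.066]
force: [1.0, 0.2, -2.5]
finger_gap: 0.641
```

Run:
```python
from h import *
to(Rd,[.5855,-.149,.23])
```

```text
t 10.6 pos [ 0.5856 -0.0301  0.2633] F [ 1.   0.2 -2.5] tq [ 0.02 -0.07 -0.02] q [-0.25  0.46  1.51  0.01  1.18  1.49] gap 0.641
shift mm (now-tool) [ 31.7 117.5 -20.7]  (target-tool) [ 33.3 117.3 -19.1] rotvec [-0.65  0.44  0.68]
```

Emit:
apply_moves(moves=[{"x": 0, "y": 0.03, "z": -0.005, "ax": -0.6, "ay": 0.4, "az": 0.6}, {"x": 0, "y": 0.03, "z": -0.005, "ax": 0, "ay": 0, "az": 0}, {"x": 0, "y": 0.03, "z": -0.005, "ax": 0, "ay": 0, "az": 0}, {"x": 0, "y": 0.025, "z": -0.004, "ax": 0, "ay": 0, "az": 0}, {"x": 0.01, "y": 0, "z": 0, "ax": 0, "ay": 0, "az": 0}, {"x": 0.01, "y": 0, "z": 0, "ax": 0, "ay": 0, "az": 0}, {"x": 0, "y": 0, "z": 0, "ax": 0, "ay": 0, "az": 0}, {"x": 0, "y": 0, "z": 0, "ax": 0, "ay": 0, "az": 0}])

```text
t: 11.27
tcp_pos: [0.5865, -0.1463, 0.2272]
tool_rot: [-0.702, 0.043, 0.708, 0.064]
force: [0.8, 0.2, -2.2]
finger_gap: 0.647
```

Run:
```python
from h import *
to(Rd,[.5855,-.149,.16])
a=save("scene","a2.png");b=save("side","b2.png")
for t in ["tin","cap_top","stack_top","upper_tin"]:
  for n in ("scene","side"):
    print(t,n,[(np.round(d["at"],3).tolist(),round(d["p"],2)) for d in finder.mark_of(t,n)][:2])
kt=cam("side");k2=cam("scene")
u=proj("side",[[.585,-.149,.15]],kt)[0].astype(int);v=proj("scene",[[.585,-.149,.15]],k2)[0].astype(int)
f=lambda im,q:cv2.resize(im[q[1]-60:q[1]+80,q[0]-60:q[0]+60,::-1],None,fx=3.3,fy=3.3,interpolation=cv2.INTER_CUBIC)
cv2.imwrite("pics/c2.png",np.hstack([f(a,v),f(b,u)]));print(u,v)
```

```text
t 11.2667 pos [ 0.5865 -0.1463  0.2272] F [ 0.8  0.2 -2.2] tq [-0.03  0.02 -0.03] q [-0.44  0.53  1.5   0.03  1.13  1.27] gap 0.647
shift mm (now-tool) [67.1  4.8 -0.1]  (target-tool) [67.2  2.8  0.6] rotvec [0.62 0.63 1.65]
tin scene [([0.583, -0.146, 0.167], 0.88), ([0.309, -0.122, 0.028], 0.81)]
tin side [([0.587, -0.147, 0.171], 0.69), ([0.309, -0.122, 0.03], 0.63)]
cap_top scene [([0.583, -0.148, 0.265], 0.7), ([0.39, -0.178, 0.026], 0.6)]
cap_top side [([0.389, -0.178, 0.031], 0.61), ([0.587, -0.144, -0.001], 0.58)]
stack_top scene [([0.592, -0.148, 0.089], 0.67)]
stack_top side [([0.583, -0.15, 0.088], 0.56)]
upper_tin scene []
upper_tin side [([0.584, -0.152, 0.044], 0.59)]
[326 222] [240 232]
```

View pics/c2.png

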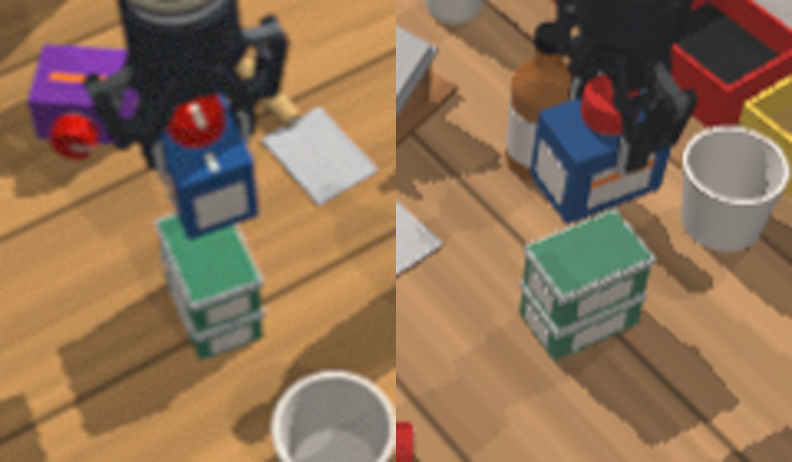

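Emit:
apply_moves(moves=[{"x": 0.005, "y": 0.003, "z": 0, "ax": 0.6, "ay": 0.6, "az": 1.6}, {"x": 0.015, "y": 0, "z": 0, "ax": 0, "ay": 0, "az": 0}, {"x": 0.015, "y": 0, "z": 0, "ax": 0, "ay": 0, "az": 0}, {"x": 0.015, "y": 0, "z": 0, "ax": 0, "ay": 0, "az": 0}, {"x": 0.008, "y": 0, "z": 0, "ax": 0, "ay": 0, "az": 0}, {"x": 0, "y": 0, "z": 0, "ax": 0, "ay": 0, "az": 0}, {"x": 0, "y": 0, "z": 0, "ax": 0, "ay": 0, "az": 0}])

```text
t: 12.35
tcp_pos: [0.5891, -0.1503, 0.1727]
tool_rot: [0.708, -0.059, -0.701, -0.055]
force: [0.6, -0.0, -2.4]
finger_gap: 0.644
```

Run:
```python
from h import *
to(Rd,[.5865,-.149,.15])
a=save("scene","a3.png");b=save("side","b3.png")
for t in ["tin","cap_top"]:
  for n in ("scene","side"):
    print(t,n,[(np.round(d["at"],3).tolist(),round(d["p"],2)) for d in finder.mark_of(t,n)][:2])
u=proj("side",[[.585,-.149,.11]])[0].astype(int);v=proj("scene",[[.585,-.149,.11]])[0].astype(int)
f=lambda im,q:cv2.resize(im[q[1]-50:q[1]+50,q[0]-40:q[0]+40,::-1],None,fx=5,fy=5,interpolation=cv2.INTER_CUBIC)
cv2.imwrite("pics/c3.png",np.hstack([f(a,v),f(b,u)]))
```

```text
t 12.35 pos [ 0.5891 -0.1503  0.1727] F [ 0.6 -0.  -2.4] tq [-0.02  0.   -0.01] q [-0.43  0.59  1.55 -0.    0.98  1.3 ] gap 0.644
shift mm (now-tool) [22.6 -1.   3. ]  (target-tool) [22.7 -0.9  2.8] rotvec [ 0.03 -0.6  -0.26]
tin scene [([0.315, -0.125, 0.026], 0.88), ([0.591, -0.15, 0.114], 0.82)]
tin side [([0.591, -0.156, 0.116], 0.72), ([0.312, -0.123, 0.029], 0.69)]
cap_top scene [([0.585, -0.152, 0.21], 0.73), ([0.391, -0.178, 0.027], 0.7)]
cap_top side [([0.387, -0.182, 0.03], 0.7), ([0.591, -0.151, 0.21], 0.67)]
```

View pics/c3.png

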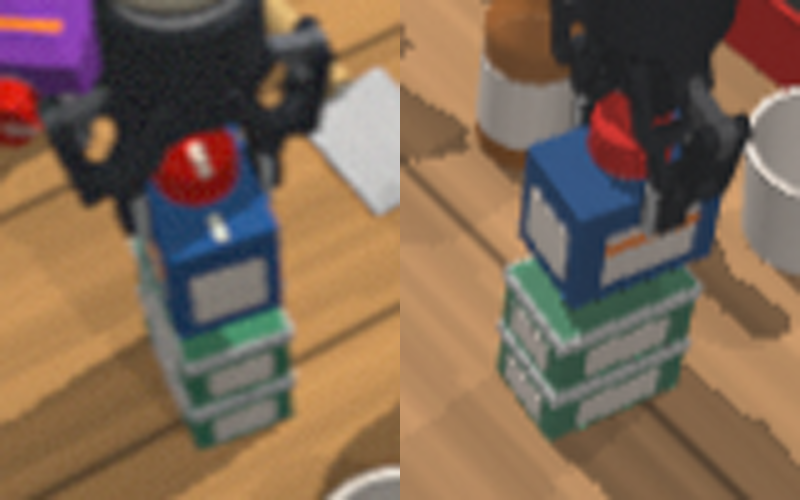

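Emit:
apply_moves(moves=[{"x": 0.004, "y": -0.001, "z": 0.0028, "ax": 0, "ay": -0.6, "az": -0.2}, {"x": 0.004, "y": 0, "z": 0, "ax": 0, "ay": 0, "az": 0}, {"x": 0.004, "y": 0, "z": 0, "ax": 0, "ay": 0, "az": 0}, {"x": 0.004, "y": 0, "z": 0, "ax": 0, "ay": 0, "az": 0}, {"x": 0, "y": 0, "z": 0, "ax": 0, "ay": 0, "az": 0}, {"x": 0, "y": 0, "z": 0, "ax": 0, "ay": 0, "az": 0}])

```text
t: 13.15
tcp_pos: [0.5872, -0.1493, 0.1569]
tool_rot: [0.706, -0.058, -0.704, -0.056]
force: [0.7, 0.1, -3.4]
finger_gap: 0.643
```

Run:
```python
from h import *
to(Rd,[.5865,-.149,.15])
```

```text
t 13.15 pos [ 0.5872 -0.1493  0.1569] F [ 0.7  0.1 -3.4] tq [ 0.02  0.01 -0.05] q [-0.43  0.61  1.57 -0.    0.96  1.3 ] gap 0.643
shift mm (now-tool) [ 6.9 -0.2  0.8]  (target-tool) [ 6.9 -0.2  0.7] rotvec [ 0.02 -0.17 -0.11]
```

Emit:
apply_moves(moves=[{"x": 0.002, "y": 0, "z": 0.0007, "ax": 0, "ay": 0, "az": 0}, {"x": 0.002, "y": 0, "z": 0, "ax": 0, "ay": 0, "az": 0}, {"x": 0, "y": 0, "z": 0, "ax": 0, "ay": 0, "az": 0}])

```text
t: 13.4
tcp_pos: [0.5864, -0.1492, 0.1523]
tool_rot: [0.706, -0.058, -0.704, -0.056]
force: [0.9, 0.0, -2.6]
finger_gap: 0.647
```

Emit:
apply_moves(moves=[{"x": 0.0015, "y": 0, "z": 0, "ax": 0, "ay": 0, "az": 0}, {"x": 0, "y": 0, "z": 0, "ax": 0, "ay": 0, "az": 0}])

```text
t: 13.57
tcp_pos: [0.5864, -0.1492, 0.1506]
tool_rot: [0.706, -0.058, -0.704, -0.056]
force: [-0.8, 0.3, -3.5]
finger_gap: 0.642
```

Emit:
apply_moves(moves=[{"x": 0.0015, "y": 0, "z": 0, "ax": 0, "ay": 0, "az": 0}, {"x": 0, "y": 0, "z": 0, "ax": 0, "ay": 0, "az": 0}])

```text
t: 13.73
tcp_pos: [0.5867, -0.1493, 0.1491]
tool_rot: [0.706, -0.058, -0.704, -0.056]
force: [0.3, 0.8, -3.5]
finger_gap: 0.645
```

Emit:
apply_moves(moves=[{"x": 0.0015, "y": 0, "z": 0, "ax": 0, "ay": 0, "az": 0}, {"x": 0, "y": 0, "z": 0, "ax": 0, "ay": 0, "az": 0}])

```text
t: 13.9
tcp_pos: [0.587, -0.1494, 0.1494]
tool_rot: [0.706, -0.058, -0.703, -0.056]
force: [-0.7, 0.3, -3.2]
finger_gap: 0.645
```

Emit:
apply_moves(moves=[{"x": 0.0015, "y": 0, "z": 0, "ax": 0, "ay": 0, "az": 0}, {"x": 0, "y": 0, "z": 0, "ax": 0, "ay": 0, "az": 0}])

```text
t: 14.07
tcp_pos: [0.5876, -0.1497, 0.1491]
tool_rot: [0.707, -0.058, -0.703, -0.056]
force: [0.6, -0.1, -3.2]
finger_gap: 0.642
```

Emit:
apply_moves(moves=[{"x": 0.002, "y": 0, "z": 0.001, "ax": 0, "ay": 0, "az": 0}, {"x": 0.001, "y": 0, "z": 0, "ax": 0, "ay": 0, "az": 0}])

```text
t: 14.23
tcp_pos: [0.588, -0.1498, 0.1489]
tool_rot: [0.708, -0.059, -0.701, -0.056]
force: [-3.3, 0.1, 3.1]
finger_gap: 0.643
```

Run:
```python
from h import *
to(Rd,[.5865,-.149,.15])
print(np.round(sensors.sense()["tau"],2))
for n in ("scene","side"):
  imaging.snapshot(n)
  for t in ("tin","upper_tin","cap_top"): print(t,n,[(np.round(d["at"],3).tolist(),round(d["p"],2)) for d in finder.mark_of(t,n)][:2])
to(Rd,[.5865,-.149,.15])
```

```text
t 14.2333 pos [ 0.588  -0.1498  0.1489] F [-3.3  0.1  3.1] tq [0.24 0.64 0.  ] q [-0.43  0.62  1.57 -0.    0.93  1.3 ] gap 0.643
shift mm (now-tool) [-1.2 -0.5  1.5]  (target-tool) [-1.1 -0.5  1.6] rotvec [ 0.03 -0.57 -0.2 ]
[  0.08 -43.44 -15.13   0.14  -1.01  -0.  ]
tin scene [([0.313, -0.119, 0.029], 0.89), ([0.588, -0.153, 0.093], 0.62)]
upper_tin scene [([0.586, -0.148, 0.046], 0.57)]
cap_top scene [([0.588, -0.153, 0.187], 0.53), ([0.391, -0.179, 0.024], 0.48)]
tin side [([0.312, -0.123, 0.031], 0.78), ([0.59, -0.153, 0.092], 0.68)]
upper_tin side [([0.584, -0.152, 0.044], 0.62)]
cap_top side [([0.589, -0.146, 0.185], 0.65), ([0.388, -0.177, 0.026], 0.53)]
t 14.6333 pos [ 0.5879 -0.1498  0.1488] F [-2.6  0.8  6. ] tq [0.25 0.43 0.1 ] q [-0.43  0.62  1.57 -0.    0.93  1.3 ] gap 0.644
shift mm (now-tool) [-1.2 -0.5  1.5]  (target-tool) [-1.2 -0.5  1.5] rotvec [ 0.03 -0.57 -0.19]
```

Emit:
apply_moves(moves=[{"x": 0, "y": 0, "z": 0, "ax": 0, "ay": 0, "az": 0}, {"x": 0, "y": 0, "z": 0, "ax": 0, "ay": 0, "az": 0}, {"x": 0, "y": 0, "z": 0, "ax": 0, "ay": 0, "az": 0}, {"x": 0, "y": 0, "z": 0, "ax": 0, "ay": 0, "az": 0}, {"x": 0, "y": 0, "z": 0, "ax": 0, "ay": 0, "az": 0}, {"x": 0, "y": 0, "z": 0, "ax": 0, "ay": 0, "az": 0}], fingers=-1)

```text
t: 15.13
tcp_pos: [0.5893, -0.1505, 0.149]
tool_rot: [0.71, -0.059, -0.7, -0.055]
force: [0.0, 0.0, -0.4]
finger_gap: 1.002
```

Emit:
apply_moves(moves=[{"x": -0.01, "y": 0, "z": 0, "ax": 0, "ay": 0, "az": 0}, {"x": -0.015, "y": 0, "z": 0, "ax": 0, "ay": 0, "az": 0}, {"x": -0.02, "y": 0, "z": 0, "ax": 0, "ay": 0, "az": 0}, {"x": -0.025, "y": 0, "z": 0, "ax": 0, "ay": 0, "az": 0}, {"x": -0.03, "y": 0, "z": 0, "ax": 0, "ay": 0, "az": 0}, {"x": -0.03, "y": 0, "z": 0, "ax": 0, "ay": 0, "az": 0}, {"x": -0.03, "y": 0, "z": 0, "ax": 0, "ay": 0, "az": 0}, {"x": 0, "y": 0, "z": 0, "ax": 0, "ay": 0, "az": 0}])

```text
t: 15.8
tcp_pos: [0.5862, -0.1491, 0.3173]
tool_rot: [0.708, -0.059, -0.702, -0.056]
force: [1.3, -0.4, 2.0]
finger_gap: 0.999
```

Run:
```python
from h import *
to(Rd,[.5865,-.149,.15])
k=cam("wrist");a=save("wrist","w8.png")
for n in ("scene","side","wrist"):
  if n!="wrist": im=save(n,n+"9.png")
  for t in ("tin","upper_tin","lower_tin","cap_top"): print(t,n,[(np.round(d["at"],3).tolist(),round(d["p"],2)) for d in finder.mark_of(t,n)][:2])
b=cv2.imread("pics/side9.png");u=proj("side",[[.585,-.149,.1]])[0].astype(int)
cb=cv2.resize(b[u[1]-60:u[1]+60,u[0]-50:u[0]+50],(350,420),interpolation=cv2.INTER_CUBIC)
cv2.imwrite("pics/c8.png",np.hstack([a[:,60:500,::-1],cb]))
```

```text
t 15.8 pos [ 0.5862 -0.1491  0.3173] F [ 1.3 -0.4  2. ] tq [-0.04 -0.01 -0.  ] q [-0.43  0.43  1.41 -0.    1.3   1.3 ] gap 0.999
shift mm (now-tool) [167.3  -0.6   1.1]  (target-tool) [ 1.673e+02 -1.000e-01 -3.000e-01] rotvec [ 0.01 -0.47 -0.16]
tin scene [([0.588, -0.15, 0.09], 0.62), ([0.533, -0.415, -0.002], 0.61)]
upper_tin scene []
lower_tin scene [([0.586, -0.149, 0.003], 0.77)]
cap_top scene [([0.586, -0.151, 0.187], 0.57), ([0.393, -0.176, 0.027], 0.54)]
tin side [([0.592, -0.154, 0.091], 0.8), ([0.313, -0.118, 0.032], 0.71)]
upper_tin side [([0.588, -0.146, 0.186], 0.66), ([0.586, -0.154, 0.046], 0.55)]
lower_tin side [([0.588, -0.148, -0.002], 0.91)]
cap_top side [([0.59, -0.15, 0.188], 0.55), ([0.387, -0.178, 0.027], 0.54)]
tin wrist [([0.589, -0.148, 0.087], 0.95), ([0.313, -0.123, 0.028], 0.76)]
upper_tin wrist []
lower_tin wrist []
cap_top wrist [([0.583, -0.147, 0.184], 0.86), ([0.387, -0.177, 0.027], 0.81)]
```

View pics/c8.png

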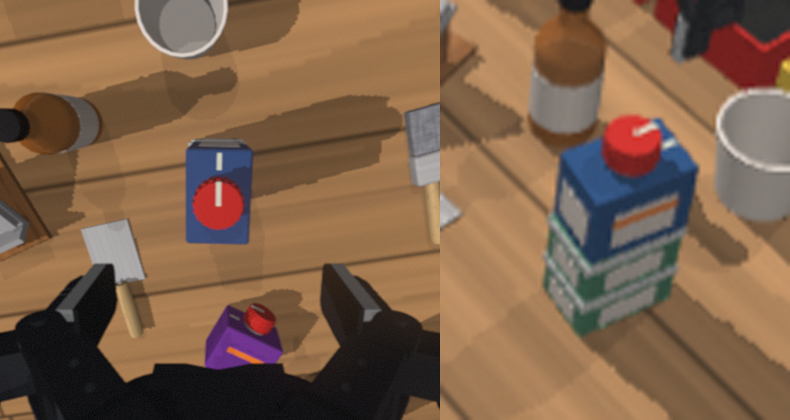

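```bash
python3 -c "
from station import order
print(order.sign_off())"
```

```text
the job is handed in; nothing more can be done
None
```

I screwed the cap home while the tin was still in the cradle. Then I gripped the tin by its body, lifted it out and set it down on the green column. I handed the job in at about 16–17 s of the 54 s allowed; no verdict was reported.

**Cap:** I turned it about 120° until it hit the stop, and the jaws slipped slightly on it there. Afterwards the stripe and the mark on the tin lined up within about 2°, and they still looked lined up in the last picture.

**Placing:** I lowered the tin in small steps. Contact showed only as a change of less than 10 N, and I let go while the tin was resting on the column.

**Last checks:**
- **Position:** the networks put the tin's underside at about (0.588–0.592, -0.148 to -0.154), height 0.087–0.091 m. I measured the column's centre at (0.5855, -0.149) before placing. Most readings agree within 5 mm, but the side camera put it about 8 mm off. Its edges look flush with the column in the picture.
- **Column:** the lower green tin read the same as at the start. The upper one was found only by the side camera: its second answer, at low confidence, fits where it started. Its first answer was a false find at cap height.
- **Bystanders and arm:** nothing looked moved in the last picture, though I did not measure the bystanders again. The gripper was open with its fingers about 100 mm above the cap.

My first two move calls were refused for missing keys, so nothing moved. One of the viewed pictures was therefore a repeat of an earlier view.

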